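# Fit a junction box from the tray to a solar module

### The arm

A 6-joint arm with a two-finger parallel gripper is mounted at the origin on the work surface. World frame = base frame: x ahead of the robot, y to its left, z up, the work surface at z = 0. Lengths are in m, angles in rad, forces in N, time in s.
With the tool pointing down it reaches from about 0.275 to 0.75 m from the base axis. Payload 10.2 kg.
Tool frame: the origin (TCP) lies midway between the tips of the shut fingers; the grasp point (between the pads) lies 19 mm behind it; z points along the fingers, y is the line along which they close (so a half turn about z gives the same grasp; the last joint's range is limited). The gripper opens to 85 mm and grips with 20 to 120 N. Pads are 22 mm wide; open, the fingers measure 114 mm over their backs; the gripper's body (76 mm by 85 mm) begins 54 mm behind the grasp point. The pads swing forward as they close: fully open they stand 13 mm farther back than shut.
Start: joints at [-1.369, 0.313, 1.498, -0, 1.331, -0.223], TCP at [0.216, -0.478, 0.231] pointing down, gripper open.
Joint ranges: [-2.94, 2.94], [-0.97, 2.17], [0.19, 2.56], [-1.23, 4.37], [0.02, 3.11], [-2.88, 2.88]. Speed limits (rad/s): [2.39, 2.39, 3.01, 3.14, 3.14, 3.14].

### API

Orientations are given as a unit quaternion [x, y, z, w].
In Python, from cell import env, viewer gives the robot as it stands.
- The arm moves only by the shell command python3 -m jog 'ROWS' [FORCE]. ROWS is JSON, a list of rows, each an object of numbers: "claw": the closure, from 0 (fully open) to 1 (shut); "dx", "dy", "dz": the shift along the world's x, y, z in units of 25 mm (1.0 is 25 mm); "twist": the turn about the world's z in units of 8 degrees (1.0 is 8 degrees). A call has exactly 5 rows; each row is the pose to reach, as a shift and turn from the pose commanded when the call began; what a row does not reach only later rows make up. A row lasts 1/10 s, in which the tool goes at most 50 mm and 8.59 degrees, less where a joint would pass 70% of its speed; a pose out of reach is approached as far as the arm can. A call with a gripper value outside its range is refused whole. The fingers move at their own pace and stop on an object; FORCE is the grip in N (left out, the last holds). Time passes only in rows, so rows that repeat a pose let the fingers close, or fill a call up. It gives the time, the measured TCP pose, the force, the opening and the grip force at its end, in the units of the state.
- env.get_state(): the state, without advancing time (a new reading comes with each control period).
- viewer.read_camera(name): name is "scene" or "top" or "wrist"; returns the picture (480x640x3 uint8, red, green, blue); there is no depth.
- viewer.camera_info(name): a dict with "intrinsics" (3x3 intrinsics, pixels), "rvec" (rotation vector, rad) and "tvec" (3), from world to camera coordinates, as OpenCV has them; the wrist camera has in their place "mount" (4x4, takes a point from camera to tool coordinates, whose origin is the TCP and whose axes are the flange's). Camera axes: x right, y down, z forward; pixel columns grow to the right and rows downward; lengths in m; the calibration is good to about 2 mm. A picture is of the moment at which its call begins: read the wrist's pose just before it. camera_info takes no time and is no camera call.
- env.finish_job(): hands the job in; it is judged then, once.
The state is a dict: "time": time; "joint_positions": joint angles; "dq": joint speeds; "joint_torque": joint torques, N m; "eef_pos": TCP position; "ee_rot": TCP orientation; "force": force on the tool from outside, world axes, zero at the start; "torque": the same for the moment, N m; "finger_gap": opening from 0.0 (shut) to 1.0 (fully open); "finger_force": force on a finger pad.
Only numpy, scipy, OpenCV 4.12 (cv2) and the standard library are available. Lean on these libraries where they do the work, as an engineer would, in place of code of your own. Each camera call takes 0.05 s, during which the arm holds its last target. There are 200 camera calls.

### The job

One of the three black junction boxes in the grey tray has an upright aluminium bar on top. Lift that box straight out of its pocket by the bar and set it down flat on the grey adhesive pad in the middle of the small solar module, centred on the pad, with its long sides along the pad's long sides (either way round). Set it down rather than drop it, and leave the other two boxes in their pockets.

Things in the scene. Friction and masses are not known exactly. Their poses are not given: they have to be found in the camera images.
- box_bar_centre (a point): Junction box to move, ~0.12 kg: black body 70 (its x) x 56 (y) x 16 mm high, with an upright aluminium bar centred on top, 40 long (x) x 12 thick (y) x 26 mm high. Point: its centre, 21 mm above the underside, 21 mm below the bar's top, 5 mm above the body's top. z up. Stands in a pocket of the fixed grey tray, body flush with the tray's top: only the bar stands up. The pocket varies.
- box_round_centre (a point): Box to leave in its pocket: the same black body with a round aluminium boss 26 mm across, 20 mm high on top. Point: its centre, 18 mm above the underside; x along its long sides, z up. The tray (296 x 92 x 22 mm high, on the table at z = 0) has three pockets in a row, 95 mm apart along the boxes' x, 16 mm deep, floor 6 mm above the table, 2 mm play on each side of a box.
- box_square_centre (a point): Box to leave in its pocket, the third in the tray: the same black body with a square aluminium block 30 x 30 mm, 14 mm high on top. Point: its centre, 15 mm above the underside; x along its long sides, z up.
- pad (a point): Centre of the top face of the flat grey pad, 90 (its x) x 76 (y) x 3 mm, in the middle of the fixed solar module: a glass plate 220 (x) x 260 mm (y) with four blue cells. The pad's top is 8 mm above the table; the box's underside goes there. z up. A paper tape roll (52 mm across, 18 mm high) stands on the module near a corner, about 118 mm from the pad's centre.
Not all that is in view belongs to the job. Leave any purple look-alike of the part that bears box_bar_centre alone.

How it is judged:
On the way:
1. the box with the bar is lifted clear of the tray, roughly upright (height (world z) of box_bar_centre above 0.06 m and angle between box_bar_centre's own z axis and vertical below 0.4 rad and horizontal distance between box_bar_centre and pad above 0.1 m), for 0.1 s.
At the end, for the whole second after the job is handed in: The box with the bar lies flat on the pad (within 6 degrees of level, underside within 5 mm of the pad's top), its centre within 15 mm of the pad's centre and its long sides within 12 degrees of the pad's, either way round; the other two boxes are within 15 mm of where they stood (horizontal distance between box_bar_centre and pad below 0.015 m and z of box_bar_centre in the frame of pad between 0.016 and 0.026 m and angle between box_bar_centre's own z axis and vertical below 0.1 rad and angle between the x axis of box_bar_centre and the x axis of pad, either way round below 0.21 rad and distance of each of box_round_centre, box_square_centre from where it was at the start of the episode below 0.015 m); the robot touches nothing.
It fails at once if the box with the bar is dropped (falls faster than 0.6 m/s with no finger on it, a fall of about 20 mm) (linear speed of box_bar above 0.6 m/s and contact force between the fingers and box_bar below 0.1 N).
It fails at once if one of the other two boxes is moved more than 15 mm (distance of any of box_round_centre, box_square_centre from where it was at the start of the episode above 0.015 m).
It also fails if it takes over 38 s, if anything falls off the work surface, if the arm or the gripper's body presses on something with over 40 N, if the wrist force passes 120 N, or if a joint passes its speed limit or range.

## Working session

There is one attempt and no reset: what is moved stays moved. The work goes in short steps, Python scripts to look and compute and a shell command to move; the robot and the scene stay as the last step left them, time stands still between calls to the robot, and variables do not carry over. Pictures are saved under pics/ and viewed, at most 10 in all, crops included, and the job is handed in when it is done.

```bash
mkdir -p pics; cat > h.py <<'E'
import numpy as np, cv2
from scipy.spatial.transform import Rotation as R
from cell import env, viewer
def ray(name,uv,z,state=None):
    i=viewer.camera_info(name);K=np.array(i["intrinsics"])
    p=np.atleast_2d(np.array(uv,float));d=np.c_[p,np.ones(len(p))]@np.linalg.inv(K).T
    if "mount" in i:
        M=np.array(i["mount"]);T=np.eye(4);T[:3,:3]=R.from_quat(state["ee_rot"]).as_matrix();T[:3,3]=state["eef_pos"]
        W=T@M;Rw,c=W[:3,:3],W[:3,3]
    else:
        Rw=cv2.Rodrigues(np.array(i["rvec"],float))[0].T;c=-Rw@np.array(i["tvec"],float).ravel()
    d=d@Rw.T
    return c+d*((z-c[2])/d[:,2])[:,None]
def save(n,im): cv2.imwrite("pics/"+n,im[:,:,::-1])
E
python3 - <<'E'
from h import *
s=env.get_state();print(s)
for n in("top","scene","wrist"):
    save(n+"0.png",viewer.read_camera(n))
E
```

```text
{'time': 0.0, 'joint_positions': array([-1.36938046e+00,  3.13426543e-01,  1.49844112e+00,  4.99988230e-06,
        1.33102841e+00, -2.23385738e-01]), 'dq': array([ 0.00010712, -0.0013168 , -0.00056245,  0.00018601, -0.00048692,
        0.00157515]), 'joint_torque': array([ 1.85605390e-04, -4.12263465e+01, -2.59744066e+01, -1.75992504e-04,
        4.13195041e-03, -5.59786798e-06]), 'eef_pos': array([ 0.21631585, -0.47807244,  0.23074557]), 'ee_rot': array([ 9.77527543e-01,  2.10806730e-01,  9.58670833e-06, -6.51641127e-04]), 'force': array([-0.15301202,  0.03695   , -1.4471409 ]), 'torque': array([0.02655024, 0.0498367 , 0.0060097 ]), 'finger_force': 0.0, 'finger_gap': 0.9967866338314065}
```

View pics/top0.png

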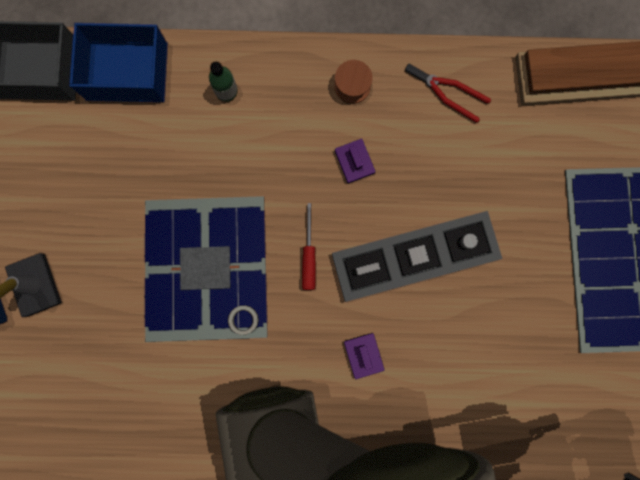

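View pics/scene0.png

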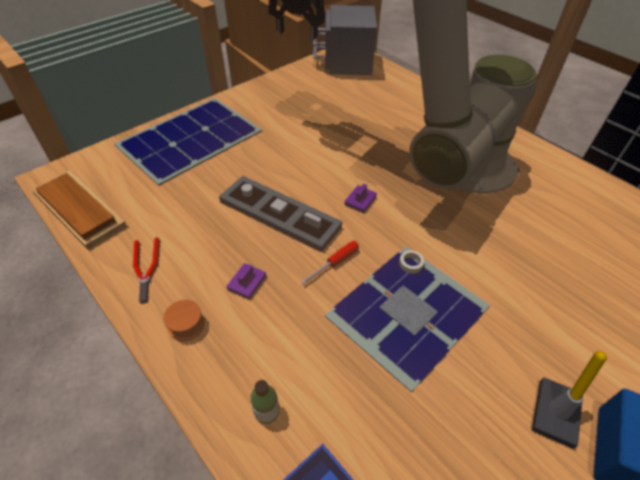

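The top view shows the bar box in the left tray pocket with its bar at about (368,269), the square block at (418,254) and the round boss at (470,241). The pad is at (205,268) and the tape roll at (243,320). The scene view agrees, and a screwdriver lies between the tray and the module.

```bash
python3 - <<'E'
from h import *
im=cv2.imread("pics/top0.png");hsv=cv2.cvtColor(im,cv2.COLOR_BGR2HSV)
def blob(m,c,r):
    k=np.zeros_like(m);cv2.rectangle(k,(c[0]-r,c[1]-r),(c[0]+r,c[1]+r),255,-1)
    n,l,st,ce=cv2.connectedComponentsWithStats(m&k)
    j=1+np.argmax(st[1:,4]);return cv2.minAreaRect(np.argwhere(l==j)[:,::-1].astype(np.float32)),st[j,4]
def show(name,b,z):
    w=ray("top",cv2.boxPoints(b[0]),z)[:,:2];e=w[1]-w[0];f=w[2]-w[1]
    L=e if np.hypot(*e)>np.hypot(*f) else f
    print(name,b,"c",w.mean(0).round(4),"sz",np.hypot(*e).round(4),np.hypot(*f).round(4),"ang",np.degrees(np.arctan2(L[1],L[0])).round(1))
lo=cv2.inRange(hsv,(0,0,140),(180,60,255))
show("bar",blob(lo,(368,269),18),.048);show("sq",blob(lo,(418,254),18),.036);show("round",blob(lo,(470,241),18),.042)
g=cv2.inRange(hsv,(0,0,60),(180,40,150))
show("pad",blob(g,(205,268),27),.008)
show("tray",blob(g,(415,256),95),.022)
b=cv2.inRange(hsv,(0,0,60),(180,255,255));b=cv2.inRange(hsv,(100,0,40),(140,255,255))|cv2.inRange(hsv,(0,0,90),(180,60,255))
show("module",blob(b,(205,268),85),.005)
print(hsv[268,205],hsv[269,368],hsv[200,200],ray("top",[(205,268),(368,269),(243,320)],.01))
E
```

```text
Traceback (most recent call last):
ValueError: attempt to get argmax of an empty sequence
```

```bash
python3 - <<'E'
from h import *
im=cv2.imread("pics/top0.png");hsv=cv2.cvtColor(im,cv2.COLOR_BGR2HSV)
for n,p in dict(bar=(368,269),sq=(418,254),tray=(395,285),body=(355,280),pad=(205,268),frame=(205,205),cell=(180,230),wood=(290,200)).items(): print(n,hsv[p[1],p[0]])
def blob(m,c,r):
    k=np.zeros_like(m);cv2.rectangle(k,(c[0]-r,c[1]-r),(c[0]+r,c[1]+r),255,-1)
    n,l,st,ce=cv2.connectedComponentsWithStats(m&k)
    if n<2: return None
    j=1+np.argmax(st[1:,4]);return cv2.minAreaRect(np.argwhere(l==j)[:,::-1].astype(np.float32)),st[j,4]
def show(name,b,z):
    if b is None: return print(name,None)
    w=ray("top",cv2.boxPoints(b[0]),z)[:,:2];e=w[1]-w[0];f=w[2]-w[1]
    L=e if np.hypot(*e)>np.hypot(*f) else f
    print(name,np.round(b[0][0],1),b[1],"c",w.mean(0).round(4),"sz",np.hypot(*e).round(4),np.hypot(*f).round(4),"ang",np.degrees(np.arctan2(L[1],L[0])).round(1))
lo=cv2.inRange(hsv,(0,0,100),(180,70,255))
show("bar",blob(lo,(368,269),17),.048);show("sq",blob(lo,(418,254),17),.036);show("round",blob(lo,(470,241),15),.042)
g=cv2.inRange(hsv,(0,0,60),(180,40,150))
show("pad",blob(g,(205,268),27),.008)
g2=cv2.inRange(hsv,(0,0,0),(180,75,110))
show("tray",blob(g2,(415,256),90),.022)
b=cv2.inRange(hsv,(60,0,0),(140,255,255))|cv2.inRange(hsv,(0,0,60),(180,70,255))
show("module",blob(b,(205,268),85),.005)
E
```

```text
bar [ 13  14 131]
sq [ 19  15 134]
tray [30  3 76]
body [30 11 24]
pad [60  3 74]
frame [ 53  19 108]
cell [115 211  52]
wood [ 14 122 125]
bar [367.8 268.1] 132 c [ 0.4869 -0.102 ] sz 0.0385 0.0106 ang -73.7
sq [418.3 254.5] 261 c [ 0.5137 -0.193 ] sz 0.0288 0.0291 ang -163.0
round [470.  240.5] 145 c [ 0.54   -0.2843] sz 0.0215 0.0233 ang 179.2
pad [205. 268.] 2150 c [0.4843 0.1921] sz 0.099 0.0988 ang -88.9
tray [416.4 255.7] 7745 c [ 0.5132 -0.1929] sz 0.2994 0.0926 ang -73.6
module [204.1 268.7] 17072 c [0.4849 0.1942] sz 0.2284 0.2613 ang -176.5
```

Sizes and the 95 mm spacing check out: bar at (0.487, -0.102) with its long axis at 106.3°, and the pad near (0.484, 0.193). The approach needs about +10.8 dx, +15 dy and +10.2 twist.

```bash
python3 -m jog '[{"dx":1,"dy":1.4,"dz":0,"twist":1,"claw":0},{"dx":2.1,"dy":2.9,"dz":0,"twist":2,"claw":0},{"dx":3.2,"dy":4.4,"dz":0,"twist":3,"claw":0},{"dx":4.3,"dy":5.9,"dz":0,"twist":4,"claw":0},{"dx":5.4,"dy":7.4,"dz":0,"twist":5,"claw":0}]' 50
python3 -m jog '[{"dx":1,"dy":1.4,"dz":0,"twist":1,"claw":0},{"dx":2.1,"dy":2.9,"dz":0,"twist":2,"claw":0},{"dx":3.2,"dy":4.4,"dz":0,"twist":3.1,"claw":0},{"dx":4.3,"dy":5.9,"dz":0,"twist":4.1,"claw":0},{"dx":5.4,"dy":7.5,"dz":0,"twist":5.2,"claw":0}]'
```

```text
time: 0.65
eef_pos: [0.352, -0.2916, 0.2312]
ee_rot: [0.845, 0.535, 0.0, -0.0]
force: [0.5, -0.1, 0.2]
finger_gap: 0.998
finger_force: 0.0
time: 1.15
eef_pos: [0.4871, -0.1042, 0.2312]
ee_rot: [0.601, 0.799, -0.0, -0.0]
force: [0.1, -0.4, 0.3]
finger_gap: 0.998
finger_force: 0.0
```

```bash
python3 - <<'E'
from h import *
s=env.get_state();im=viewer.read_camera("wrist");save("w1.png",im)
y=R.from_quat(s["ee_rot"]).as_matrix()[:,1];print(s["eef_pos"],np.degrees(np.arctan2(y[1],y[0])))
hsv=cv2.cvtColor(im,cv2.COLOR_RGB2HSV)
m=cv2.inRange(hsv,(0,0,100),(180,70,255))
n,l,st,ce=cv2.connectedComponentsWithStats(m)
for j in range(1,n):
    if st[j,4]<300: continue
    q=cv2.minAreaRect(np.argwhere(l==j)[:,::-1].astype(np.float32))
    w=ray("wrist",cv2.boxPoints(q),.048,s)[:,:2];e=w[1]-w[0];f=w[2]-w[1];L=max(e,f,key=np.linalg.norm)
    print(np.round(q[0]),st[j,4],w.mean(0).round(4),np.linalg.norm(e).round(4),np.linalg.norm(f).round(4),np.degrees(np.arctan2(L[1],L[0])).round(1))
E
```

```text
[ 0.4871358  -0.10417053  0.23122429] 16.0639024386513
[455.  98.] 754 [0.563 0.001] 0.0066 0.0631 0.5
[316. 286.] 14616 [ 0.5114 -0.1804] 0.0843 0.2733 -71.2
[315. 204.] 857 [ 0.4876 -0.1014] 0.0121 0.0398 -73.6
[316. 310.] 1208 [ 0.5132 -0.1869] 0.0294 0.0289 16.1
[316. 409.] 586 [ 0.5403 -0.2789] 0.0255 0.025 16.1
```

View pics/w1.png

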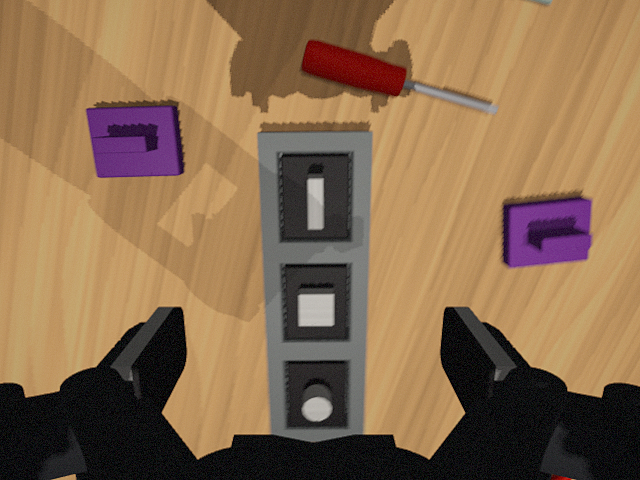

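The wrist view shows the bar at (315,204), aligned with the tool, with the tray upright in the image. It measures 12.1 x 39.8 mm at (0.4876, -0.1014), so the size matches and I can descend.

```bash
python3 -m jog '[{"dx":0.02,"dy":0.11,"dz":-1.5,"twist":0.03,"claw":0},{"dx":0.02,"dy":0.11,"dz":-3,"twist":0.03,"claw":0},{"dx":0.02,"dy":0.11,"dz":-4.5,"twist":0.03,"claw":0},{"dx":0.02,"dy":0.11,"dz":-5.7,"twist":0.03,"claw":0},{"dx":0.02,"dy":0.11,"dz":-6.5,"twist":0.03,"claw":0}]'
python3 -m jog '[{"dz":-0.6,"claw":0},{"dz":-1.1,"claw":0},{"dz":-1.5,"claw":0},{"dz":-1.66,"claw":0},{"dz":-1.66,"claw":0.3}]'
python3 -m jog '[{"dz":0,"claw":1},{"dz":0,"claw":1},{"dz":0,"claw":1},{"dz":0,"claw":1},{"dz":0,"claw":1}]' 50
```

```text
time: 1.7
eef_pos: [0.4859, -0.1027, 0.0666]
ee_rot: [0.602, 0.798, -0.0, -0.001]
force: [1.2, 0.6, 0.5]
finger_gap: 1.001
finger_force: 0.0invalid input at $[0]: expected keys claw, dx, dy, dz, twist
invalid input at $[0]: expected keys claw, dx, dy, dz, twist
```

```bash
python3 -m jog '[{"dx":0,"dy":0,"twist":0,"dz":-0.6,"claw":0},{"dx":0,"dy":0,"twist":0,"dz":-1.1,"claw":0},{"dx":0,"dy":0,"twist":0,"dz":-1.5,"claw":0},{"dx":0,"dy":0,"twist":0,"dz":-1.66,"claw":0},{"dx":0,"dy":0,"twist":0,"dz":-1.66,"claw":0.3}]'
python3 -m jog '[{"dx":0,"dy":0,"twist":0,"dz":0,"claw":1},{"dx":0,"dy":0,"twist":0,"dz":0,"claw":1},{"dx":0,"dy":0,"twist":0,"dz":0,"claw":1},{"dx":0,"dy":0,"twist":0,"dz":0,"claw":1},{"dx":0,"dy":0,"twist":0,"dz":0,"claw":1}]' 50
```

```text
time: 2.2
eef_pos: [0.4868, -0.1031, 0.0271]
ee_rot: [0.602, 0.798, -0.0, -0.0]
force: [0.4, 0.8, -0.0]
finger_gap: 0.861
finger_force: 0.0
time: 2.7
eef_pos: [0.4871, -0.1032, 0.0277]
ee_rot: [0.602, 0.798, 0.0, 0.0]
force: [0.5, 1.0, 4.1]
finger_gap: 0.131
finger_force: 49.5
```

The grip is solid: 49.5 N with an 11 mm gap on the 12 mm bar. Lifting straight up.

```bash
python3 -m jog '[{"dx":0,"dy":0,"twist":0,"dz":0.2,"claw":1},{"dx":0,"dy":0,"twist":0,"dz":0.5,"claw":1},{"dx":0,"dy":0,"twist":0,"dz":0.9,"claw":1},{"dx":0,"dy":0,"twist":0,"dz":1.5,"claw":1},{"dx":0,"dy":0,"twist":0,"dz":2.2,"claw":1}]'
python3 -m jog '[{"dx":0,"dy":0,"twist":0,"dz":0.9,"claw":1},{"dx":0,"dy":0,"twist":0,"dz":1.8,"claw":1},{"dx":0,"dy":0,"twist":0,"dz":2.7,"claw":1},{"dx":0,"dy":0,"twist":0,"dz":3.2,"claw":1},{"dx":0,"dy":0,"twist":0,"dz":3.2,"claw":1}]'
python3 - <<'E'
from h import *
s=env.get_state();im=viewer.read_camera("wrist");save("w2.png",im);save("s2.png",viewer.read_camera("scene"))
E
```

```text
time: 3.2
eef_pos: [0.4867, -0.103, 0.0833]
ee_rot: [0.602, 0.798, -0.0, -0.0]
force: [0.3, 0.6, -0.4]
finger_gap: 0.127
finger_force: 48.7
time: 3.7
eef_pos: [0.4876, -0.1034, 0.1645]
ee_rot: [0.602, 0.799, 0.0, 0.002]
force: [1.4, -0.7, -2.7]
finger_gap: 0.127
finger_force: 48.8
```

View pics/w2.png

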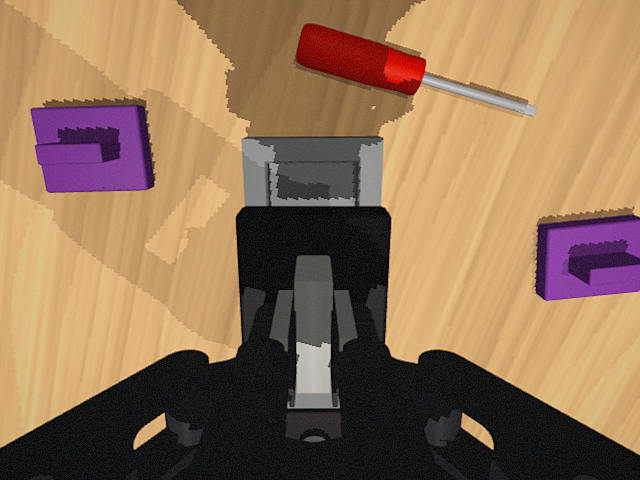

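The box is lifted clear and level, with the empty pocket behind it at about (312,185). Moving toward the pad and stopping short so the wrist camera sees the pad ahead.

```bash
python3 -m jog '[{"dx":0,"dy":0.6,"twist":-0.3,"dz":0.5,"claw":1},{"dx":0,"dy":1.5,"twist":-0.7,"dz":1,"claw":1},{"dx":0,"dy":2.5,"twist":-1.1,"dz":1.5,"claw":1},{"dx":0,"dy":3.5,"twist":-1.5,"dz":1.8,"claw":1},{"dx":0,"dy":4.5,"twist":-1.9,"dz":1.8,"claw":1}]'
python3 -m jog '[{"dx":0,"dy":1,"twist":-0.1,"dz":0,"claw":1},{"dx":0,"dy":2,"twist":-0.1,"dz":0,"claw":1},{"dx":0,"dy":3,"twist":-0.1,"dz":0,"claw":1},{"dx":0,"dy":3.6,"twist":-0.1,"dz":0,"claw":1},{"dx":0,"dy":3.8,"twist":-0.1,"dz":0,"claw":1}]'
python3 -m jog '[{"dx":0,"dy":0,"twist":0,"dz":0,"claw":1},{"dx":0,"dy":0,"twist":0,"dz":0,"claw":1},{"dx":0,"dy":0,"twist":0,"dz":0,"claw":1},{"dx":0,"dy":0,"twist":0,"dz":0,"claw":1},{"dx":0,"dy":0,"twist":0,"dz":0,"claw":1}]'
python3 - <<'E'
from h import *
s=env.get_state();im=viewer.read_camera("wrist");save("w3.png",im)
np.savez("w3.npz",eef_pos=s["eef_pos"],ee_rot=s["ee_rot"])
hsv=cv2.cvtColor(im,cv2.COLOR_RGB2HSV);print(hsv[::40,320].tolist())
E
```

```text
time: 4.3
eef_pos: [0.4868, 0.0103, 0.2074]
ee_rot: [0.703, 0.711, 0.0, 0.0]
force: [1.1, -0.3, -1.8]
finger_gap: 0.126
finger_force: 48.8
time: 4.8
eef_pos: [0.4863, 0.1056, 0.2064]
ee_rot: [0.707, 0.708, -0.001, -0.001]
force: [-0.8, -0.2, -0.8]
finger_gap: 0.128
finger_force: 48.8
time: 5.3
eef_pos: [0.4869, 0.104, 0.2073]
ee_rot: [0.707, 0.707, -0.0, 0.0]
force: [-0.7, 0.1, -0.3]
finger_gap: 0.124
finger_force: 48.8
[[111, 14, 126], [30, 2, 105], [90, 7, 111], [100, 7, 105], [60, 17, 137], [50, 15, 211], [176, 85, 21], [20, 17, 91], [26, 19, 105], [18, 12, 209], [45, 7, 155], [83, 7, 149]]
```

View pics/w3.png

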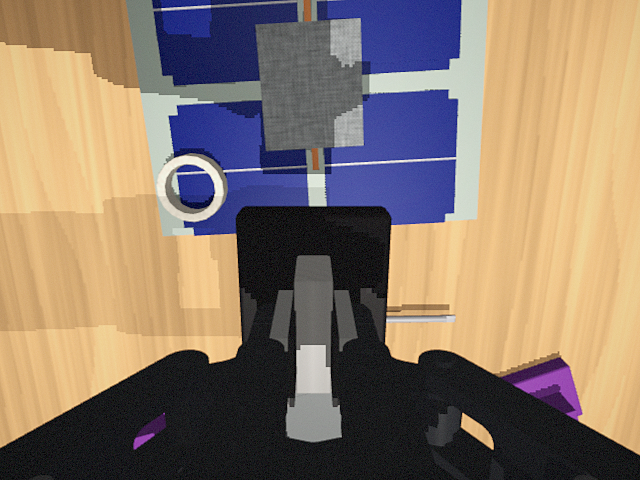

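The pad is fully in view, corners at about (256,24), (361,18), (364,145) and (265,151), turned a few degrees. The tape roll at (192,187) lies clear of the box's path to the left.

```bash
python3 - <<'E'
from h import *
s=dict(np.load("w3.npz"))
w=ray("wrist",[(256,24),(361,18),(364,145),(265,151)],.008,s)[:,:2]
print(w.round(4),w.mean(0),[np.linalg.norm(w[i]-w[i-1]).round(4) for i in range(4)])
L=(w[0]-w[3]+w[1]-w[2]);a=np.degrees(np.arctan2(L[1],L[0]))
S=(w[0]-w[1]+w[3]-w[2]);print("long",a,"short",np.degrees(np.arctan2(S[1],S[0])))
Rm=R.from_quat(s["ee_rot"]).as_matrix();x=Rm[:,0]
print("tool x",np.degrees(np.arctan2(x[1],x[0])))
tw=(a-np.degrees(np.arctan2(x[1],x[0])));tw=(tw+90)%180-90
off=np.array([.4876-.4870,-.1014+.1031]);r=np.radians(a-106.3);off=R.from_rotvec([0,0,r]).as_matrix()[:2,:2]@off
d=w.mean(0)-off-s["eef_pos"][:2];print("twist",tw/8,"d",d/.025)
E
```

```text
[[0.4458 0.2353]
 [0.5214 0.2391]
 [0.5263 0.1497]
 [0.4494 0.1452]] [0.48571604 0.19234428] [np.float64(0.0902), np.float64(0.0757), np.float64(0.0896), np.float64(0.0771)]
long 92.71887733057203 short -176.8903234738582
tool x 89.93817918639266
twist 0.347587268022421 d [-0.0864404   3.47283281]
```

The pad measures 90 x 76 mm, centred at (0.4857, 0.1923), and agrees with the top view. Moving over it and down; touchdown is expected at TCP z of about 0.0297.

```bash
python3 -m jog '[{"dx":-0.03,"dy":0.8,"twist":0.1,"dz":0,"claw":1},{"dx":-0.06,"dy":1.8,"twist":0.2,"dz":0,"claw":1},{"dx":-0.09,"dy":2.7,"twist":0.36,"dz":-0.3,"claw":1},{"dx":-0.09,"dy":3.3,"twist":0.36,"dz":-0.8,"claw":1},{"dx":-0.09,"dy":3.47,"twist":0.36,"dz":-1.6,"claw":1}]'
python3 -m jog '[{"dx":0,"dy":0,"twist":0,"dz":-1.2,"claw":1},{"dx":0,"dy":0,"twist":0,"dz":-2.4,"claw":1},{"dx":0,"dy":0,"twist":0,"dz":-3.4,"claw":1},{"dx":0,"dy":0,"twist":0,"dz":-4.2,"claw":1},{"dx":0,"dy":0,"twist":0,"dz":-4.7,"claw":1}]'
python3 -m jog '[{"dx":0,"dy":0,"twist":0,"dz":-0.2,"claw":1},{"dx":0,"dy":0,"twist":0,"dz":-0.4,"claw":1},{"dx":0,"dy":0,"twist":0,"dz":-0.5,"claw":1},{"dx":0,"dy":0,"twist":0,"dz":-0.6,"claw":1},{"dx":0,"dy":0,"twist":0,"dz":-0.6,"claw":1}]'
```

```text
time: 5.85
eef_pos: [0.4849, 0.1924, 0.167]
ee_rot: [0.689, 0.725, 0.001, 0.0]
force: [0.3, -0.7, -1.9]
finger_gap: 0.125
finger_force: 48.8
time: 6.35
eef_pos: [0.4838, 0.1908, 0.0478]
ee_rot: [0.69, 0.724, -0.001, -0.001]
force: [0.1, -0.2, -1.4]
finger_gap: 0.125
finger_force: 48.8
time: 6.85
eef_pos: [0.4847, 0.1912, 0.035]
ee_rot: [0.689, 0.724, 0.0, 0.0]
force: [-0.3, -0.5, -1.6]
finger_gap: 0.127
finger_force: 48.8
```

```bash
python3 -m jog '[{"dx":0,"dy":0,"twist":0,"dz":-0.06,"claw":1},{"dx":0,"dy":0,"twist":0,"dz":-0.12,"claw":1},{"dx":0,"dy":0,"twist":0,"dz":-0.17,"claw":1},{"dx":0,"dy":0,"twist":0,"dz":-0.21,"claw":1},{"dx":0,"dy":0,"twist":0,"dz":-0.21,"claw":1}]'
```

```text
time: 7.35
eef_pos: [0.4846, 0.1911, 0.0297]
ee_rot: [0.689, 0.725, -0.0, 0.0]
force: [-0.3, -0.3, 1.7]
finger_gap: 0.126
finger_force: 49.2
```

The force rose by 3.3 N at exactly the expected height, so the box is on the pad. Opening and retreating.

```bash
python3 -m jog '[{"dx":0,"dy":0,"twist":0,"dz":0,"claw":0.7},{"dx":0,"dy":0,"twist":0,"dz":0,"claw":0.4},{"dx":0,"dy":0,"twist":0,"dz":0,"claw":0.2},{"dx":0,"dy":0,"twist":0,"dz":0,"claw":0.2},{"dx":0,"dy":0,"twist":0,"dz":0,"claw":0.2}]'
python3 -m jog '[{"dx":0,"dy":0,"twist":0,"dz":0.4,"claw":0.2},{"dx":0,"dy":0,"twist":0,"dz":1.2,"claw":0.2},{"dx":0,"dy":0,"twist":0,"dz":2.4,"claw":0.2},{"dx":0,"dy":0,"twist":0,"dz":3.6,"claw":0.2},{"dx":0,"dy":0,"twist":0,"dz":4.8,"claw":0.2}]'
python3 -m jog '[{"dx":0,"dy":0,"twist":0,"dz":1.2,"claw":0},{"dx":0,"dy":0,"twist":0,"dz":2.2,"claw":0},{"dx":0,"dy":0,"twist":0,"dz":3.0,"claw":0},{"dx":0,"dy":0,"twist":0,"dz":3.0,"claw":0},{"dx":0,"dy":0,"twist":0,"dz":3.0,"claw":0}]'
python3 - <<'E'
from h import *
s=env.get_state();im=viewer.read_camera("wrist");save("w4.png",im);save("s4.png",viewer.read_camera("scene"))
hsv=cv2.cvtColor(im,cv2.COLOR_RGB2HSV)
m=cv2.inRange(hsv,(0,0,100),(180,70,255))
n,l,st,ce=cv2.connectedComponentsWithStats(m)
for j in range(1,n):
    if not 300<st[j,4]<4000: continue
    q=cv2.minAreaRect(np.argwhere(l==j)[:,::-1].astype(np.float32))
    w=ray("wrist",cv2.boxPoints(q),.050,s)[:,:2];e=w[1]-w[0];f=w[2]-w[1];L=max(e,f,key=np.linalg.norm)
    print(np.round(q[0]),st[j,4],w.mean(0).round(4),np.linalg.norm(e).round(4),np.linalg.norm(f).round(4),np.degrees(np.arctan2(L[1],L[0])).round(1))
E
```

```text
time: 7.85
eef_pos: [0.4846, 0.1911, 0.0296]
ee_rot: [0.689, 0.724, 0.0, 0.0]
force: [-0.1, -0.0, -0.2]
finger_gap: 0.796
finger_force: 0.0
time: 8.35
eef_pos: [0.4845, 0.1911, 0.1515]
ee_rot: [0.689, 0.724, 0.0, 0.0]
force: [-0.2, -0.4, 0.3]
finger_gap: 0.799
finger_force: 0.0
time: 8.85
eef_pos: [0.4844, 0.1911, 0.2244]
ee_rot: [0.689, 0.725, 0.0, 0.0]
force: [-0.0, -0.4, -1.5]
finger_gap: 0.996
finger_force: 0.0
[314. 208.] 833 [0.4845 0.1921] 0.011 0.0398 -86.9
[392. 397.] 430 [0.5593 0.0307] 0.006 0.0709 1.0
```

View pics/w4.png

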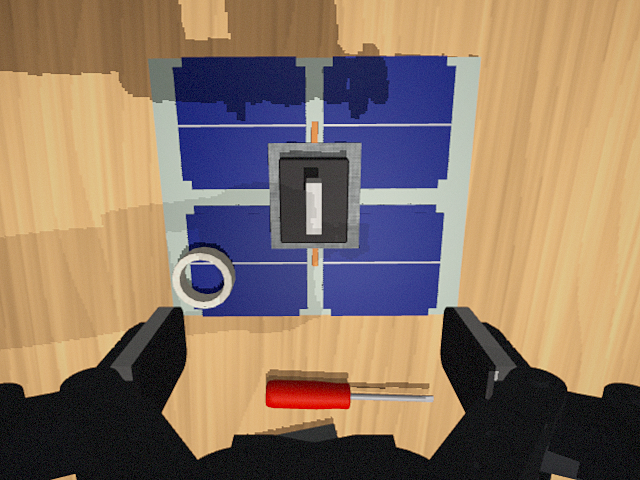

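View pics/s4.png

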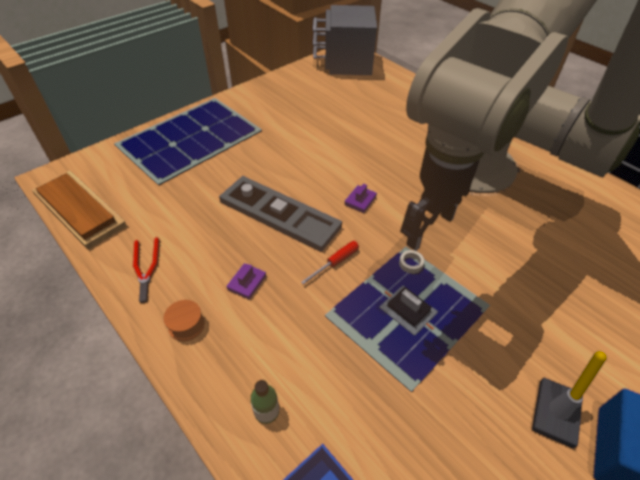

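The box lies flat, about 1 mm off the pad's centre, at (314,205) with an even grey border. The other two boxes are still in their pockets, and the gripper is clear.

```bash
python3 -c "
from cell import env
print(env.finish_job())"
```

```text
the job is handed in; nothing more can be done
None
```

I set the bar box down flat on the pad about 1 mm off centre with its sides aligned, left the other two boxes in their pockets, and handed the job in at about 9 s; no verdict was returned.

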